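Load the cell nest for a three-cell pack

TASK

Load the grey nest with the three good cells that stand loose on the open bench in front of the carrier, upright and the way up they already stand: the two showing a white-ringed plus end in the red wells, the one showing its bare metal base in the black well. Leave the two failed cells, which wear red tape and a red dot, standing where they are. When all three cells are in, lay the copper link with the black grip flat across the tops of the two cells whose wells the copper mark on the nest's white ledge joins, centred between them and in line with the row, and let go.

Things in the scene. Friction and masses are not known exactly. Their poses are not given: they have to be found in the camera images.
- cell_one_mid (a point): A green cylindrical battery cell, 26 mm in diameter and 68 mm tall, about 0.1 kg, standing on the open bench. Good cell, plus end up: its top shows a white ring round a small raised metal contact, no red tape. Origin on its axis, half-way up (34 mm above its foot), z up along the axis. Take it by its upper half, from above; its yaw does not matter.
- cell_two_mid (a point): A green cylindrical battery cell, 26 mm in diameter and 68 mm tall, about 0.1 kg, standing on the open bench. Good cell, plus end up: its top shows a white ring round a small raised metal contact, no red tape. Origin on its axis, half-way up (34 mm above its foot), z up along the axis. Take it by its upper half, from above; its yaw does not matter.
- cell_three_mid (a point): A green cylindrical battery cell, 26 mm in diameter and 68 mm tall, about 0.1 kg, standing on the open bench. Good cell, base end up: its top is plain flat grey metal, with no white ring and no red. Origin on its axis, half-way up (34 mm above its foot), z up along the axis. Take it by its upper half, from above; its yaw does not matter.
- failed_one_mid (a point): A green cylindrical battery cell, 26 mm in diameter and 68 mm tall, about 0.1 kg, standing on the open bench. Failed cell, plus end up, marked with a band of red tape round its upper part and a red dot on its top: leave it. Origin on its axis, half-way up.
- failed_two_mid (a point): A green cylindrical battery cell, 26 mm in diameter and 68 mm tall, about 0.1 kg, standing on the open bench. Failed cell, base end up, marked with a band of red tape round its upper part and a red dot on its top: leave it. Origin on its axis, half-way up.
- link_grip (a point): Copper link: pale copper bar 64 mm long (its y), 18 wide (x), 3 thick, small bolt head near one end; on its middle a black grip, 26 mm along y, 14 along x, its top 21 mm above the bar's underside. About 0.05 kg; lies on the bench grip up. Origin in the grip over the bar's middle, 12 mm above the underside; z up. Take it across the grip's 14 mm, above the bar. It may lie either way round on the cells.
- nest: Grey nest fixed to the bench, 162 x 88 mm, 18 high. Origin on the bench under the middle well; x along the row, z up. Square wells at x = -46 (red), 0 (black), +46 mm (red), y = 0: 42 mm wide at the mouth, narrowing to 33 at the floor, which is 3 mm above the bench. Cell tops come to 71 mm. Set cells in with a finger on each side of the row (closing along y): there is no room between neighbours.
- nest_mark (a point): Middle of the copper mark on the white strip of the nest's ledge, a bar with a dot at each end, beside each of the two wells whose cells the link joins: the wells at x = -46 and x = 0 mm of the nest. It lies at x = -23, y = -43 mm of the nest, 12 mm above the bench; x along the row, +y towards the wells. The link belongs at x = -23, y = 0, its length along x. By the other red well is only a screw.
Mind the look-alikes: they are no part of the job. Leave any pink or purple look-alike of the part that bears cell_two_mid alone.

How it is judged:
By the outcome, as a careful person would: the job done as asked, in the order asked, and still so for the second after the job is handed in, with the robot touching nothing.
It also fails if it takes over 112 s, if anything falls off the work surface, if the arm or the gripper's body presses on something with over 40 N, if the wrist force passes 120 N, or if a joint passes its speed limit or range.

ROBOT

A 7-joint arm with a two-finger parallel gripper is mounted at the origin on a cart in front of the work surface, level with it; the furniture and walls round the work are solid. World frame = base frame: x ahead of the robot, y to its left, z up, the work surface at z = 0. Lengths are in m, angles in rad, forces in N, time in s.
With the tool pointing down it reaches from about 0.35 to 0.9 m from the base axis. Payload 19.9 kg.
Tool frame: the origin (TCP) lies at the very end of the fingers, on their centre line; the grasp point (between the pads) lies 19 mm behind it; z points along the fingers, y is the line along which they close (so a half turn about z gives the same grasp; the last joint's range is limited). The gripper opens to 85 mm and grips with 20 to 120 N. Pads are 22 mm wide; open, the fingers measure 114 mm over their backs; the gripper's body (76 mm by 85 mm) begins 54 mm behind the grasp point. The pads swing forward as they close: fully open they stand 13 mm farther back than shut.
Start: joints at [-1.254, 0.417, -0.01, 1.614, 0.005, 1.111, -0.053], TCP at [0.219, 0.585, 0.231] pointing down, gripper open.
Joint ranges: [-2.81, 2.81], [-0.39, 2.02], [-1.27, 1.25], [0.06, 2.57], [-1.19, 4.33], [0.19, 2], [-2.82, 2.82]. Speed limits (rad/s): [1.89, 1.89, 2.39, 2.39, 3.01, 3.01, 3.01].

INTERFACE

Orientations are given as a rotation vector (axis times angle).
In Python, from plant import bot gives the robot as it stands.
- The arm moves only by the shell command python3 -m handwheel 'ROWS' [FORCE]. ROWS is JSON, a list of rows, each an object with "dp": the shift along the tool's x, y, z in units of 25 mm (1.0 is 25 mm), a list of three; "turn": the turn, a rotation vector about the tool's x, y, z in units of 6 degrees (1.0 is 6 degrees), a list of three; "grip": the closure, from 0 (fully open) to 1 (shut). A call has 1 to 10 rows; each row shifts and turns the commanded pose from where the row before left it, along the tool's axes as they then stand; what a row does not reach is not made up. A row lasts 1/10 s, in which the tool goes at most 50 mm and 8.59 degrees, less where a joint would pass 70% of its speed; a pose out of reach is approached as far as the arm can. A call is refused whole if a number of a shift passes 1 or a number of a turn 1, either way. A call with a gripper value outside its range is refused whole. The fingers move at their own pace and stop on an object; FORCE is the grip in N (left out, the last holds). Time passes only in rows, so rows that do not move let the fingers close. It gives the time, the measured TCP pose, the force, the opening and the grip force at its end, in the units of the state.
- bot.get_obs(): the state, without advancing time (a new reading comes with each control period).
- bot.get_image(name): name is "scene" or "top" or "wrist"; returns (picture, depth): 420x560x3 uint8, red, green, blue; 420x560 float32, m along the optical axis (not along the pixel's ray), 0 where there is no reading.
- bot.camera_params(name): a dict with "intrinsics" (3x3 intrinsics, pixels), "origin" and "orientation" of the camera in the world; the wrist camera has in their place "tool_from_camera" (4x4, takes a point from camera to tool coordinates, whose origin is the TCP and whose axes are the flange's). Camera axes: x right, y down, z forward; pixel columns grow to the right and rows downward; lengths in m; the calibration is good to about 2 mm. A picture is of the moment at which its call begins: read the wrist's pose just before it. camera_params takes no time and is no camera call.
- bot.job_done(): hands the job in; it is judged then, once.
The state is a dict: "clock": time; "q": joint angles; "qvel": joint speeds; "effort": joint torques, N m; "tool_pos": TCP position; "eef_rot": TCP orientation; "ft_force": force on the tool from outside, world axes, zero at the start; "torque": the same for the moment, N m; "width": finger opening in m; "grasp_force": force on a finger pad.
Only numpy, scipy, OpenCV 4.12 (cv2) and the standard library are available. Lean on these libraries where they do the work, as an engineer would, in place of code of your own. Each camera call takes 0.05 s, during which the arm holds its last target. There are 200 camera calls.

## Working session

There is one attempt and no reset: what is moved stays moved. The work goes in short steps, Python scripts to look and compute and a shell command to move; the robot and the scene stay as the last step left them, time stands still between calls to the robot, and variables do not carry over. Pictures are saved under pics/ and viewed, at most 14 in all, crops included, and the job is handed in when it is done.

```bash
mkdir -p pics; cat > h.py <<'E'
import numpy as np, cv2
from scipy.spatial.transform import Rotation as R
from plant import bot
def snap(name,fn=None):
    o=bot.get_obs(); im,d=bot.get_image(name); c=bot.camera_params(name); K=np.array(c["intrinsics"])
    if "origin" in c:
        t=np.array(c["origin"]); r=np.array(c["orientation"]); 
        M=r if r.shape==(3,3) else (R.from_rotvec(r).as_matrix() if r.size==3 else R.from_quat(r).as_matrix())
    else:
        T=np.array(c["tool_from_camera"]); W=R.from_rotvec(o["eef_rot"]).as_matrix()
        M=W@T[:3,:3]; t=W@T[:3,3]+np.array(o["tool_pos"])
    v,u=np.mgrid[:420,:560]
    P=np.stack([(u-K[0,2])/K[0,0]*d,(v-K[1,2])/K[1,1]*d,d],-1)@M.T+t
    P[d==0]=np.nan
    if fn: cv2.imwrite("pics/"+fn,im[:,:,::-1])
    np.savez("/tmp/"+name,im=im,P=P,K=K,M=M,t=t)
    return im,P,K,M,t
E
python3 - <<'E'
from h import *
for n in("top","scene","wrist"):
    im,P,K,M,t=snap(n,n+"0.png"); print(n,t,K[0,0])
    print(bot.camera_params(n))
print(bot.get_obs())
E
```

```text
top [ 0.27243968 -0.00489844  1.20477197] 448.557432166137
{'intrinsics': array([[448.55743217,   0.        , 276.65841588],
       [  0.        , 448.55743217, 211.00831393],
       [  0.        ,   0.        ,   1.        ]]), 'origin': array([ 0.27243968, -0.00489844,  1.20477197]), 'orientation': array([-2.15051466,  2.06813513, -0.22400955])}
scene [-0.1329824  -1.06189629  0.61100663] 526.5951238383178
{'intrinsics': array([[526.59512384,   0.        , 285.71748264],
       [  0.        , 526.59512384, 212.35957901],
       [  0.        ,   0.        ,   1.        ]]), 'origin': array([-0.1329824 , -1.06189629,  0.61100663]), 'orientation': array([-1.9404984 ,  0.5165749 , -0.37012038])}
wrist [0.14733496 0.61156305 0.37295716] 352.0021025803254
{'intrinsics': array([[352.00210258,   0.        , 278.25642673],
       [  0.        , 352.00210258, 208.10223346],
       [  0.        ,   0.        ,   1.        ]]), 'tool_from_camera': array([[ 8.27506841e-04, -9.53735120e-01, -3.00647029e-01,
         7.68066964e-02],
       [ 9.99999392e-01,  5.70046717e-04,  9.44073071e-04,
    
[... 176 characters left out ...]
.00000000e+00]])}
{'clock': 0.15, 'q': array([-1.25351043,  0.41785216, -0.01029539,  1.61400026,  0.0047376 ,
        1.11070431, -0.05299874]), 'qvel': array([ 0.0008728 , -0.00131026,  0.00074885, -0.00110381, -0.00010879,
       -0.00068622, -0.00020183]), 'effort': array([ 1.41314020e-03, -8.64741468e+01,  6.78775739e-01, -4.35056019e+01,
        1.89881295e-02,  5.93531033e-03, -5.95056736e-05]), 'tool_pos': array([0.2193922 , 0.58495859, 0.23080946]), 'eef_rot': array([-5.60523286e-01, -3.09112885e+00,  1.47778624e-03]), 'ft_force': array([-0.01640276, -0.06364931,  0.02189556]), 'torque': array([ 0.05739241, -0.02723516, -0.00502028]), 'grasp_force': 0.0, 'width': 0.0856361763658139}
```

View pics/top0.png

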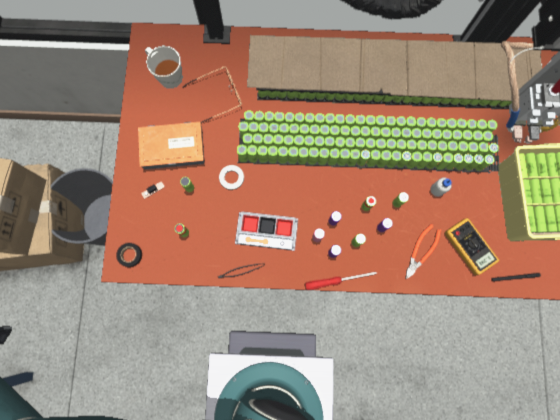

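View pics/scene0.png

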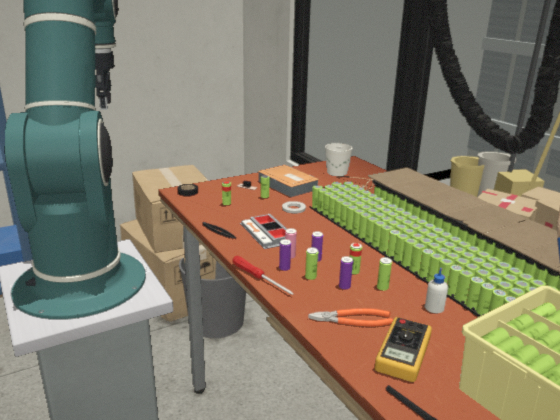

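Top view: green cells without red at (187,185), (403,199) and (360,240). Red-taped cells are at (181,231) and (371,203). Purple or pink look-alikes are at (336,217), (386,225), (335,251) and (319,236). The nest is at (267,231), and the link is probably at (152,190). I'll measure these and confirm in one enlarged crop.

```bash
python3 - <<'E'
from h import *
z=np.load("/tmp/top.npz"); im,P=z["im"],z["P"]
c=lambda a,b,x,y,k:cv2.resize(im[b:y,a:x],None,fx=k,fy=k,interpolation=cv2.INTER_CUBIC)
A=c(130,165,300,270,4.7)[:,:,::-1]; B=c(300,165,460,270,5)[:,:,::-1]
A=c(130,170,290,260,3.3); B=c(300,170,460,265,3.3)
h=np.vstack([A,B]);cv2.imwrite("pics/crop0.png",h[:,:,::-1])
for n,(u,v) in dict(A=(187,185),B=(403,199),C=(360,240),f1=(181,231),f2=(371,203),p1=(336,217),p2=(386,225),p3=(335,251),pk=(319,236),link=(152,190)).items():
    w=P[v-14:v+15,u-14:u+15].reshape(-1,3); w=w[(w[:,2]>(.061 if n!="link" else .012))&(w[:,2]<.085)]
    print(n,len(w),w.mean(0).round(4),np.ptp(w,0).round(3))
print("bench",P[260,150:230,2].mean(), "nest corners",[P[v,u].round(3) for u,v in((238,213),(298,216),(235,245),(295,249))])
print(np.linalg.norm(P[231,267,:2]))
E
```

```text
A 86 [0.5843 0.2437 0.0695] [0.026 0.026 0.015]
B 81 [ 0.5655 -0.3273  0.0676] [0.024 0.024 0.012]
C 82 [ 0.4516 -0.2146  0.0683] [0.026 0.023 0.013]
f1 86 [0.46   0.2477 0.0702] [0.025 0.025 0.014]
f2 81 [ 0.5518 -0.2426  0.0684] [0.024 0.026 0.011]
p1 82 [ 0.5073 -0.1525  0.0684] [0.052 0.046 0.011]
p2 82 [ 0.4946 -0.2842  0.0684] [0.025 0.025 0.014]
p3 85 [ 0.4214 -0.1521  0.068 ] [0.046 0.05  0.011]
pk 93 [ 0.4563 -0.1143  0.0682] [0.054 0.05  0.012]
link 58 [0.5745 0.3442 0.0219] [0.023 0.025 0.015]
bench 0.0014157733674154433 nest corners [array([0.521, 0.106, 0.003]), array([ 0.519, -0.059,  0.001]), array([0.432, 0.109, 0.005]), array([ 0.428, -0.053,  0.001])]
0.4750251765492991
```

View pics/crop0.png

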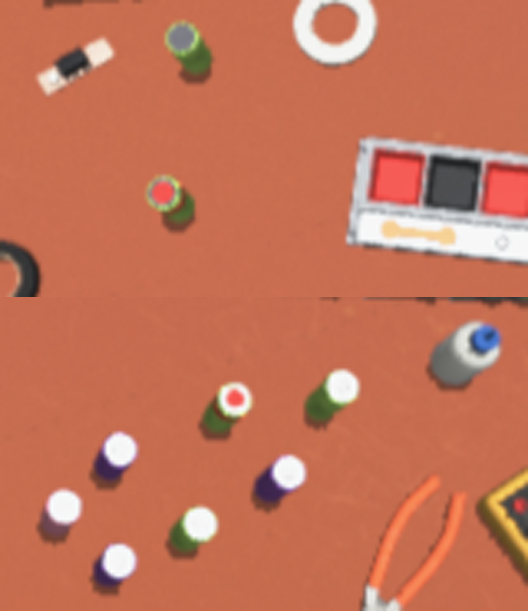

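Crop confirms it. The top panel shows A (base up, plain grey, no red), failed_two with its red dot, the link, and the nest with its copper mark by the left and middle wells. The bottom panel shows B (343,388) and C (200,525) as green plus-end cells. failed_one has a red dot, and the other four are purple or pink, so I leave them.

```bash
cat >> h.py <<'E'
def plan(x,y,z,close=None,note=""):
    """tool-frame shift (units) and yaw turn (units) to reach x,y,z with closing line at world angle close (deg)"""
    o=bot.get_obs(); W=R.from_rotvec(o["eef_rot"]).as_matrix()
    yaw=np.degrees(np.arctan2(W[1,1],W[0,1]))
    # make vertical: wanted frame
    tot=0 if close is None else (close-yaw+90)%180-90
    a=np.radians(yaw+tot); Y=np.array([np.cos(a),np.sin(a),0]); Z=np.array([0,0,-1.]); G=np.stack([np.cross(Y,Z),Y,Z],1)
    d=np.array([x,y,z])-o["tool_pos"]
    tv=R.from_matrix(W.T@G).as_rotvec(degrees=True)/6
    print(note,"t=%.1f"%o["clock"],"tcp",o["tool_pos"].round(4),"closeyaw %.1f"%yaw,"q7 %.2f"%o["q"][6],"\n shift now",(W.T@d/.025).round(2),"turn",tv.round(2),"shift after turn",(G.T@d/.025).round(2))
def onplane(K,M,t,uv,z):
    r=M@np.array([(uv[0]-K[0,2])/K[0,0],(uv[1]-K[1,2])/K[1,1],1]); return t+r*(z-t[2])/r[2]
E
python3 - <<'E'
from h import *
z=np.load("/tmp/top.npz"); im,P,K,M,t=[z[k] for k in("im","P","K","M","t")]
I=im[205:260,230:305].astype(int)
red=(I[...,0]>170)&(I[...,1]<90)&(I[...,1]+I[...,2]<170+30)&(I[...,0]-I[...,1]>130); blk=I.max(-1)<90
for n,m in(("red",red),("blk",blk)):
    k,l,s,c=cv2.connectedComponentsWithStats(m.astype(np.uint8))
    for i in range(1,k):
        if s[i,4]>60: print(n,s[i],c[i]+[230,205],onplane(K,M,t,c[i]+[230,205],.012).round(4))
plan(.5843,.2437,.231,None,"A")
plan(.5843,.2437,.231,0,"A0")
E
```

```text
red [47 16 14 14 61] [283.19672131 227.60655738] [ 0.4836 -0.0192  0.012 ]
blk [ 29  12  16  17 223] [266.71748879 225.12556054] [0.4887 0.0255 0.012 ]
A t=0.1 tcp [0.2194 0.585  0.2308] closeyaw 69.4 q7 -0.05 
 shift now [-18.46  -7.66   0.  ] turn [-0.01  0.    0.  ] shift after turn [-1.846e+01 -7.660e+00 -1.000e-02]
A0 t=0.1 tcp [0.2194 0.585  0.2308] closeyaw 69.4 q7 -0.05 
 shift now [-18.46  -7.66   0.  ] turn [-1.000e-02  1.000e-02  1.157e+01] shift after turn [-1.365e+01  1.460e+01 -1.000e-02]
```

```bash
python3 -m handwheel '[{"dp":[0,0,0],"turn":[0,0,1],"grip":0},{"dp":[0,0,0],"turn":[0,0,1],"grip":0},{"dp":[0,0,0],"turn":[0,0,1],"grip":0},{"dp":[0,0,0],"turn":[0,0,1],"grip":0},{"dp":[0,0,0],"turn":[0,0,1],"grip":0},{"dp":[0,0,0],"turn":[0,0,1],"grip":0},{"dp":[0,0,0],"turn":[0,0,1],"grip":0},{"dp":[0,0,0],"turn":[0,0,1],"grip":0},{"dp":[0,0,0],"turn":[0,0,1],"grip":0},{"dp":[0,0,0],"turn":[0,0,1],"grip":0}]' 40
python3 -m handwheel '[{"dp":[0,0,0],"turn":[0,0,1],"grip":0},{"dp":[0,0,0],"turn":[0,0,1],"grip":0},{"dp":[0,0,0],"turn":[0,0,0.65],"grip":0},{"dp":[0,0,0],"turn":[0,0,0],"grip":0}]'
python3 -c "
from h import *
plan(.5843,.2437,.231,-6.5,'A')"
```

```text
clock: 1.15
tool_pos: [0.2194, 0.585, 0.231]
eef_rot: [2.036, 2.392, -0.001]
ft_force: [0.1, 0.8, -0.6]
width: 0.0852
grasp_force: 0.0
clock: 1.55
tool_pos: [0.2193, 0.5851, 0.231]
eef_rot: [2.344, 2.091, -0.001]
ft_force: [0.3, -0.2, 0.6]
width: 0.085
grasp_force: 0.0
A t=1.6 tcp [0.2193 0.5851 0.231 ] closeyaw -6.5 q7 -1.28 
 shift now [-1.191e+01  1.606e+01  1.000e-02] turn [ 0.    0.01 -0.  ] shift after turn [-11.92  16.05   0.  ]
```

```bash
python3 -m handwheel '[{"dp":[-0.75,1,0],"turn":[0,0,0],"grip":0},{"dp":[-0.75,1,0],"turn":[0,0,0],"grip":0},{"dp":[-0.75,1,0],"turn":[0,0,0],"grip":0},{"dp":[-0.75,1,0],"turn":[0,0,0],"grip":0},{"dp":[-0.75,1,0],"turn":[0,0,0],"grip":0},{"dp":[-0.75,1,0],"turn":[0,0,0],"grip":0},{"dp":[-0.75,1,0],"turn":[0,0,0],"grip":0},{"dp":[-0.75,1,0],"turn":[0,0,0],"grip":0},{"dp":[-0.75,1,0],"turn":[0,0,0],"grip":0},{"dp":[-0.75,1,0],"turn":[0,0,0],"grip":0}]'
python3 -m handwheel '[{"dp":[-0.75,1,0],"turn":[0,0,0],"grip":0},{"dp":[-0.75,1,0],"turn":[0,0,0],"grip":0},{"dp":[-0.75,1,0],"turn":[0,0,0],"grip":0},{"dp":[-0.75,1,0],"turn":[0,0,0],"grip":0},{"dp":[-0.75,1,0],"turn":[0,0,0],"grip":0},{"dp":[-0.6,1,0],"turn":[0,0,0],"grip":0},{"dp":[0,0,0],"turn":[0,0,0],"grip":0},{"dp":[0,0,0],"turn":[0,0,0],"grip":0}]'
cat >> h.py <<'E'
def cell(name,x,y,zlo=.064,zhi=.076,r=.03):
    im,P,K,M,t=snap(name); m=(P[...,2]>zlo)&(P[...,2]<zhi)&(np.hypot(P[...,0]-x,P[...,1]-y)<r)
    uv=np.argwhere(m)[:,::-1].astype(np.float32); w=P[m]
    (cu,cv),rad=cv2.minEnclosingCircle(uv); c=onplane(K,M,t,(cu,cv),.068)
    print("cell",m.sum(),"ptp",np.ptp(w,0).round(4),"mid",((w.max(0)+w.min(0))/2).round(4),"circ",c.round(4)); return (w.max(0)+w.min(0))/2
E
python3 - <<'E'
from h import *
c=cell("wrist",.5843,.2437); plan(c[0],c[1],.025,-6.5,'A')
im,P,K,M,t=snap("wrist","w1.png")
E
```

```text
clock: 2.55
tool_pos: [0.4476, 0.3698, 0.2313]
eef_rot: [2.34, 2.096, -0.0]
ft_force: [0.1, -0.0, 0.2]
width: 0.0853
grasp_force: 0.0
clock: 3.35
tool_pos: [0.5837, 0.2454, 0.2309]
eef_rot: [-2.342, -2.094, 0.001]
ft_force: [-0.6, 0.7, -0.0]
width: 0.0854
grasp_force: 0.0
cell 657 ptp [0.0256 0.0256 0.0067] mid [0.586  0.2437 0.0674] circ [0.5861 0.2443 0.068 ]
A t=3.4 tcp [0.5832 0.2463 0.231 ] closeyaw -6.4 q7 -0.40 
 shift now [-0.09  0.13  8.24] turn [-0.01  0.    0.02] shift after turn [-0.09  0.13  8.24]
```

View pics/w1.png

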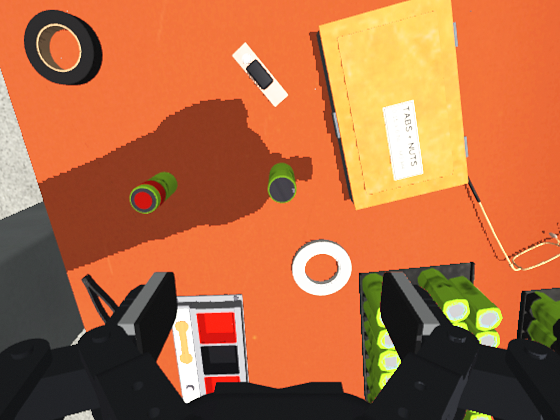

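Wrist view: A is at (282,185) with a plain dark top. failed_two is at (144,198) with red tape and dot, and the link is at (260,73). Surroundings of A are clear, so I descend and grip.

```bash
python3 -m handwheel '[{"dp":[-0.09,0.13,1],"turn":[0,0,0],"grip":0},{"dp":[0,0,1],"turn":[0,0,0],"grip":0},{"dp":[0,0,1],"turn":[0,0,0],"grip":0},{"dp":[0,0,1],"turn":[0,0,0],"grip":0},{"dp":[0,0,1],"turn":[0,0,0],"grip":0},{"dp":[0,0,1],"turn":[0,0,0],"grip":0},{"dp":[0,0,1],"turn":[0,0,0],"grip":0},{"dp":[0,0,0.5],"turn":[0,0,0],"grip":0},{"dp":[0,0,0.5],"turn":[0,0,0],"grip":0},{"dp":[0,0,0],"turn":[0,0,0],"grip":0}]'
python3 -m handwheel '[{"dp":[0,0,0],"turn":[0,0,0],"grip":1},{"dp":[0,0,0],"turn":[0,0,0],"grip":1},{"dp":[0,0,0],"turn":[0,0,0],"grip":1},{"dp":[0,0,0],"turn":[0,0,0],"grip":1},{"dp":[0,0,0],"turn":[0,0,0],"grip":1},{"dp":[0,0,0],"turn":[0,0,0],"grip":1},{"dp":[0,0,0],"turn":[0,0,0],"grip":1},{"dp":[0,0,0],"turn":[0,0,0],"grip":1}]' 40
python3 -m handwheel '[{"dp":[0,0,-0.5],"turn":[0,0,0],"grip":1},{"dp":[0,0,-1],"turn":[0,0,0],"grip":1},{"dp":[0,0,-1],"turn":[0,0,0],"grip":1},{"dp":[0,0,-1],"turn":[0,0,0],"grip":1},{"dp":[0,0,-1],"turn":[0,0,0],"grip":1},{"dp":[0,0,-1],"turn":[0,0,0],"grip":1},{"dp":[0,0,-1],"turn":[0,0,0],"grip":1},{"dp":[0,0,-0.5],"turn":[0,0,0],"grip":1}]'
python3 -c "
from h import *
plan(.495,.09,.2,-6.5,'nestlook')"
```

```text
clock: 4.45
tool_pos: [0.5859, 0.2434, 0.0303]
eef_rot: [-2.342, -2.093, 0.002]
ft_force: [0.3, -0.2, 0.5]
width: 0.0852
grasp_force: 0.0
clock: 5.25
tool_pos: [0.5868, 0.2434, 0.0318]
eef_rot: [2.343, 2.093, 0.001]
ft_force: [-1.2, -0.5, 6.8]
width: 0.0255
grasp_force: 40.2
clock: 6.05
tool_pos: [0.5872, 0.2433, 0.2091]
eef_rot: [2.343, 2.092, 0.004]
ft_force: [0.7, -1.1, -0.3]
width: 0.0253
grasp_force: 39.5
nestlook t=6.0 tcp [0.5872 0.2433 0.2091] closeyaw -6.5 q7 -0.39 
 shift now [-6.51 -2.97  0.35] turn [ 0.02 -0.01  0.01] shift after turn [-6.51 -2.97  0.37]
```

```bash
python3 -m handwheel '[{"dp":[-0.93,-0.42,0],"turn":[0,0,0],"grip":1},{"dp":[-0.93,-0.42,0],"turn":[0,0,0],"grip":1},{"dp":[-0.93,-0.42,0],"turn":[0,0,0],"grip":1},{"dp":[-0.93,-0.42,0],"turn":[0,0,0],"grip":1},{"dp":[-0.93,-0.42,0],"turn":[0,0,0],"grip":1},{"dp":[-0.93,-0.42,0],"turn":[0,0,0],"grip":1},{"dp":[-0.93,-0.42,0],"turn":[0,0,0],"grip":1},{"dp":[0,0,0],"turn":[0,0,0],"grip":1},{"dp":[0,0,0],"turn":[0,0,0],"grip":1}]'
python3 - <<'E'
from h import *
im,P,K,M,t=snap("wrist","w2.png")
E
```

```text
clock: 6.95
tool_pos: [0.4951, 0.0897, 0.2065]
eef_rot: [-2.344, -2.092, -0.001]
ft_force: [0.5, 0.6, -0.3]
width: 0.0255
grasp_force: 39.6
```

View pics/w2.png

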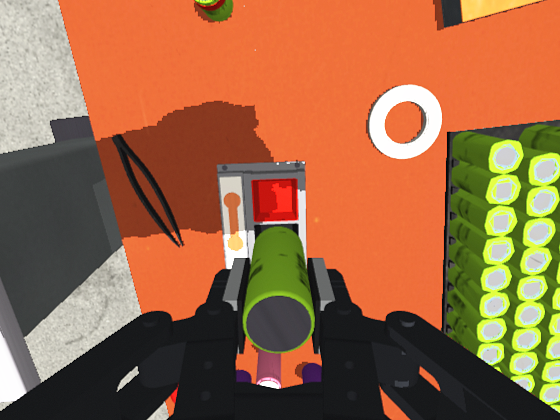

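Wrist view: the held cell hides the black well. The left red well is at (275,200), and the mark's dots are at (232,200) and (236,242). The nest's far edge runs from (219,166) to (305,163). I'll fit the nest pose from these.

```bash
python3 - <<'E'
from h import *
z=np.load("/tmp/wrist.npz"); im,P,K,M,t=[z[k] for k in("im","P","K","M","t")]
I=im.astype(int)
red=((I[...,0]>150)&(I[...,1]<70)&(I[...,2]<70)); red[:165]=0;red[235:]=0;red[:,:240]=0;red[:,310:]=0
r=cv2.minAreaRect(np.argwhere(red)[:,::-1].astype(np.float32)); b=cv2.boxPoints(r)
W=np.array([onplane(K,M,t,p,.017) for p in b]); print(r,W.round(4),W.mean(0).round(4),[np.linalg.norm(W[i]-W[i-1]).round(4) for i in range(4)])
cp=(I[...,0]-I[...,2]>60)&(I[...,0]<245); cp[:180]=0;cp[260:]=0;cp[:,:218]=0;cp[:,248:]=0
# per-row mark points
k,l,s,c=cv2.connectedComponentsWithStats(cp.astype(np.uint8)); i=1+s[1:,4].argmax(); print("mark",s[i],c[i],onplane(K,M,t,c[i],.012).round(4))
mk=np.argwhere(l==i)[:,::-1].astype(np.float32); r2=cv2.minAreaRect(mk); print(r2, "centre",onplane(K,M,t,r2[0],.012).round(4))
# nest far-end top face by height
m=(P[...,2]>.014)&(P[...,2]<.024)&(np.hypot(P[...,0]-.49,P[...,1]-.03)<.12); m[230:]=0; Q=P[m]
print(len(Q),Q.min(0).round(4),Q.max(0).round(4))
for p in((219,166),(305,163)): print(onplane(K,M,t,p,.018).round(4))
E
```

```text
((274.9682312011719, 199.39642333984375), (41.67915344238281, 46.14665603637695), 86.98721313476562) [[0.469  0.0934 0.017 ]
 [0.5134 0.0908 0.017 ]
 [0.5115 0.0483 0.017 ]
 [0.4655 0.051  0.017 ]] [0.4898 0.0709 0.017 ] [np.float64(0.0426), np.float64(0.0444), np.float64(0.0425), np.float64(0.0461)]
mark [223 192  18  43 443] [232.37923251 210.06997743] [0.4459 0.0635 0.012 ]
((234.15383911132812, 212.26922607421875), (40.9882698059082, 16.669872283935547), 78.69007110595703) centre [0.4473 0.061  0.012 ]
1748 [0.4399 0.0372 0.014 ] [0.5216 0.1004 0.0203]
[0.4409 0.1102 0.018 ]
[0.5223 0.1039 0.018 ]
```

```bash
python3 -c "
from h import *
plan(.4873,.0250,.036,-4,'black')"
```

```text
black t=7.0 tcp [0.4954 0.0902 0.2064] closeyaw -6.4 q7 -0.22 
 shift now [-2.63 -0.03  6.82] turn [ 0.   -0.   -0.41] shift after turn [-2.63 -0.14  6.82]
```

```bash
python3 -m handwheel '[{"dp":[0,0,0],"turn":[0,0,-0.41],"grip":1},{"dp":[-0.9,-0.05,0],"turn":[0,0,0],"grip":1},{"dp":[-0.9,-0.05,0],"turn":[0,0,0],"grip":1},{"dp":[-0.83,-0.04,0],"turn":[0,0,0],"grip":1},{"dp":[0,0,1],"turn":[0,0,0],"grip":1},{"dp":[0,0,1],"turn":[0,0,0],"grip":1},{"dp":[0,0,1],"turn":[0,0,0],"grip":1},{"dp":[0,0,1],"turn":[0,0,0],"grip":1},{"dp":[0,0,0.8],"turn":[0,0,0],"grip":1},{"dp":[0,0,0],"turn":[0,0,0],"grip":1}]'
python3 - <<'E'
from h import *
plan(.4873,.0250,.036,-4,'black')
im,P,K,M,t=snap("wrist","w3.png")
E
```

```text
clock: 8.0
tool_pos: [0.4861, 0.0249, 0.0841]
eef_rot: [-2.295, -2.142, 0.006]
ft_force: [-0.0, 0.5, 0.2]
width: 0.0253
grasp_force: 39.5
black t=8.0 tcp [0.4861 0.0249 0.0841] closeyaw -3.9 q7 0.06 
 shift now [0.01 0.05 1.93] turn [-0.04  0.01  0.01] shift after turn [0.01 0.05 1.93]
```

View pics/w3.png

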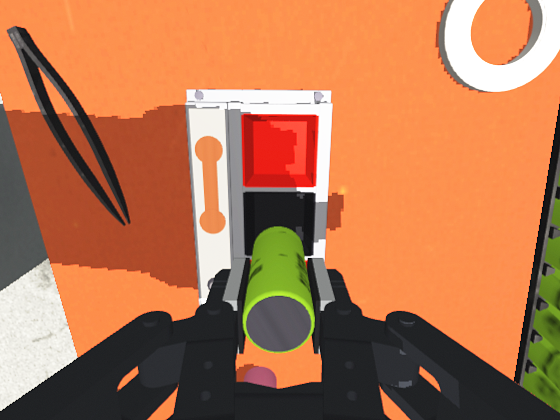

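Wrist view: the red well is at (280,150), the black one at (279,223), and the held cell's foot at (278,235). The row is straight in the image. I'll refine the nest pose from this picture, then insert.

```bash
python3 - <<'E'
from h import *
z=np.load("/tmp/wrist.npz"); im,P,K,M,t=[z[k] for k in("im","P","K","M","t")]
# mouth edges by eye: red 241..319 x, 112..188 y ; mark bar 209,150 / 212,222
for n,p,h in(("redTL",(242,113),.018),("redTR",(318,114),.018),("redBR",(318,189),.018),("redBL",(241,188),.018),("blkTL",(242,192),.018),("blkTR",(316,193),.018),("dot1",(209,150),.012),("dot2",(213,222),.012)): print(n,onplane(K,M,t,p,h).round(4),P[p[1],p[0]].round(4))
I=im.astype(int)
red=((I[...,0]>120)&(I[...,1]<60)&(I[...,2]<60)); red[:95]=0;red[195:]=0;red[:,:230]=0;red[:,330:]=0
r=cv2.minAreaRect(np.argwhere(red)[:,::-1].astype(np.float32));print(r,onplane(K,M,t,r[0],.018).round(4))
E
python3 -m handwheel '[{"dp":[0,0.05,0.5],"turn":[0,0,0],"grip":1},{"dp":[0,0,0.4],"turn":[0,0,0],"grip":1},{"dp":[0,0,0.4],"turn":[0,0,0],"grip":1},{"dp":[0,0,0.4],"turn":[0,0,0],"grip":1},{"dp":[0,0,0.23],"turn":[0,0,0],"grip":1},{"dp":[0,0,0],"turn":[0,0,0],"grip":1},{"dp":[0,0,0],"turn":[0,0,0],"grip":1}]'
```

```text
redTL [0.4699 0.0939 0.018 ] [0.4698 0.0939 0.0176]
redTR [0.5132 0.0904 0.018 ] [0.5133 0.0904 0.0171]
redBR [0.5117 0.0462 0.018 ] [0.5118 0.046  0.0174]
redBL [0.4649 0.05   0.018 ] [0.4649 0.0499 0.0178]
blkTL [0.4652 0.0474 0.018 ] [0.4653 0.0474 0.018 ]
blkTR [0.5104 0.0438 0.018 ] [0.5105 0.0436 0.0173]
dot1 [0.4471 0.0735 0.012 ] [0.4471 0.0735 0.0122]
dot2 [0.4438 0.0271 0.012 ] [0.4439 0.0273 0.0126]
((279.5, 150.0), (72.0, 75.0), 90.0) [0.4899 0.0714 0.018 ]
clock: 8.75
tool_pos: [0.4885, 0.0242, 0.0381]
eef_rot: [2.298, 2.142, -0.0]
ft_force: [-0.3, 0.5, -0.6]
width: 0.0252
grasp_force: 39.5
```

```bash
python3 -m handwheel '[{"dp":[0,0,0.08],"turn":[0,0,0],"grip":1},{"dp":[0,0,0],"turn":[0,0,0],"grip":0},{"dp":[0,0,0],"turn":[0,0,0],"grip":0},{"dp":[0,0,0],"turn":[0,0,0],"grip":0},{"dp":[0,0,0],"turn":[0,0,0],"grip":0},{"dp":[0,0,-0.4],"turn":[0,0,0],"grip":0},{"dp":[0,0,-1],"turn":[0,0,0],"grip":0},{"dp":[0,0,-1],"turn":[0,0,0],"grip":0},{"dp":[0,0,-1],"turn":[0,0,0],"grip":0},{"dp":[0,0,-1],"turn":[0,0,0],"grip":0}]'
python3 -m handwheel '[{"dp":[0,0,-1],"turn":[0,0,0],"grip":0},{"dp":[0,0,-1],"turn":[0,0,0],"grip":0},{"dp":[0,0,-0.6],"turn":[0,0,0],"grip":0},{"dp":[0,0,0],"turn":[0,0,0],"grip":0}]'
python3 - <<'E'
from h import *
plan(.4516,-.2146,.211,-4.1,'C')
z=np.load("/tmp/top.npz");P=z["P"]; m=(P[...,2]>.03)&(P[...,0]>.585)&(abs(P[...,1]+.327)<.04); print("rack near B",P[m].min(0))
cell("wrist",.4867,.0243,.064,.08)
E
```

```text
clock: 9.75
tool_pos: [0.4883, 0.0242, 0.1478]
eef_rot: [2.298, 2.142, 0.0]
ft_force: [0.2, 0.5, -0.5]
width: 0.0857
grasp_force: 0.0
clock: 10.15
tool_pos: [0.4892, 0.0243, 0.2135]
eef_rot: [2.297, 2.141, 0.005]
ft_force: [0.2, -0.0, -0.1]
width: 0.0854
grasp_force: 0.0
C t=10.2 tcp [0.4892 0.0243 0.2135] closeyaw -4.0 q7 -0.06 
 shift now [-9.64 -0.83  0.09] turn [ 0.03 -0.01  0.01] shift after turn [-9.64 -0.82  0.1 ]
rack near B [ 0.66514735 -0.36698539  0.03001696]
cell 762 ptp [0.0254 0.0258 0.0094] mid [0.4888 0.0249 0.0688] circ [0.4888 0.0249 0.068 ]
```

```bash
python3 -m handwheel '[{"dp":[-0.96,-0.08,0],"turn":[0,0,0],"grip":0},{"dp":[-0.96,-0.08,0],"turn":[0,0,0],"grip":0},{"dp":[-0.96,-0.08,0],"turn":[0,0,0],"grip":0},{"dp":[-0.96,-0.08,0],"turn":[0,0,0],"grip":0},{"dp":[-0.96,-0.08,0],"turn":[0,0,0],"grip":0},{"dp":[-0.96,-0.08,0],"turn":[0,0,0],"grip":0},{"dp":[-0.96,-0.08,0],"turn":[0,0,0],"grip":0},{"dp":[-0.96,-0.08,0],"turn":[0,0,0],"grip":0},{"dp":[-0.96,-0.08,0],"turn":[0,0,0],"grip":0},{"dp":[-0.96,-0.08,0],"turn":[0,0,0],"grip":0}]'
python3 -m handwheel '[{"dp":[0,0,0],"turn":[0,0,0],"grip":0},{"dp":[0,0,0],"turn":[0,0,0],"grip":0}]'
python3 - <<'E'
from h import *
c=cell("wrist",.4516,-.2146); plan(c[0],c[1],.031,-4.1,'C')
snap("wrist","w4.png")
E
```

```text
clock: 11.2
tool_pos: [0.451, -0.2145, 0.2105]
eef_rot: [-2.297, -2.142, 0.001]
ft_force: [0.5, 0.4, -0.2]
width: 0.0848
grasp_force: 0.0
clock: 11.4
tool_pos: [0.4513, -0.2137, 0.2105]
eef_rot: [-2.298, -2.141, 0.001]
ft_force: [0.1, 0.1, -0.6]
width: 0.0854
grasp_force: 0.0
cell 651 ptp [0.025  0.025  0.0053] mid [ 0.4527 -0.2174  0.0667] circ [ 0.4527 -0.2161  0.068 ]
C t=11.4 tcp [ 0.4515 -0.2131  0.2106] closeyaw -4.0 q7 0.49 
 shift now [-0.17  0.07  7.18] turn [-0.01 -0.    0.02] shift after turn [-0.17  0.06  7.18]
```

View pics/w4.png

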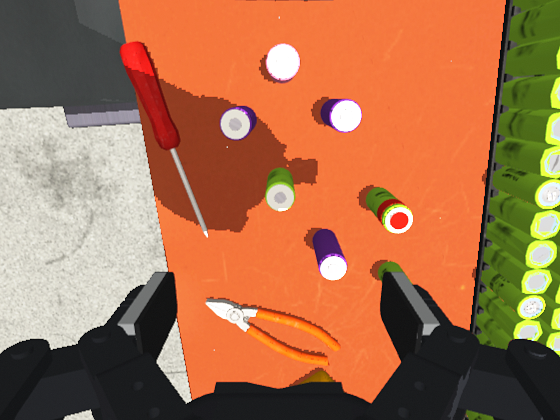

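Wrist view: C is at (280,195), green with a white ring and no red. Purple cells at (235,124), (344,115) and (333,268), and failed_one at (398,220), are clear of both finger tracks.

```bash
python3 -m handwheel '[{"dp":[-0.15,0.07,1],"turn":[0,0,0],"grip":0},{"dp":[0,0,1],"turn":[0,0,0],"grip":0},{"dp":[0,0,1],"turn":[0,0,0],"grip":0},{"dp":[0,0,1],"turn":[0,0,0],"grip":0},{"dp":[0,0,1],"turn":[0,0,0],"grip":0},{"dp":[0,0,1],"turn":[0,0,0],"grip":0},{"dp":[0,0,0.7],"turn":[0,0,0],"grip":0},{"dp":[0,0,0.47],"turn":[0,0,0],"grip":0},{"dp":[0,0,0],"turn":[0,0,0],"grip":0}]'
python3 -m handwheel '[{"dp":[0,0,0],"turn":[0,0,0],"grip":1},{"dp":[0,0,0],"turn":[0,0,0],"grip":1},{"dp":[0,0,0],"turn":[0,0,0],"grip":1},{"dp":[0,0,0],"turn":[0,0,0],"grip":1},{"dp":[0,0,0],"turn":[0,0,0],"grip":1},{"dp":[0,0,0],"turn":[0,0,0],"grip":1},{"dp":[0,0,0],"turn":[0,0,0],"grip":1},{"dp":[0,0,0],"turn":[0,0,0],"grip":1}]' 40
python3 -m handwheel '[{"dp":[0,0,-0.5],"turn":[0,0,0],"grip":1},{"dp":[0,0,-1],"turn":[0,0,0],"grip":1},{"dp":[0,0,-1],"turn":[0,0,0],"grip":1},{"dp":[0,0,-1],"turn":[0,0,0],"grip":1},{"dp":[0,0,-1],"turn":[0,0,0],"grip":1},{"dp":[0,0,-1],"turn":[0,0,0],"grip":1},{"dp":[0,0,0],"turn":[0,0,0],"grip":1}]'
python3 -c "
from h import *
plan(.4899,.0706,.036,-4.1,'left')
plan(.4834,-.0216,.036,-4.1,'right')"
```

```text
clock: 12.4
tool_pos: [0.4527, -0.2168, 0.0308]
eef_rot: [-2.295, -2.142, 0.002]
ft_force: [0.4, -0.4, 0.4]
width: 0.0856
grasp_force: 0.0
clock: 13.2
tool_pos: [0.4535, -0.2176, 0.0323]
eef_rot: [2.297, 2.142, 0.001]
ft_force: [-1.8, 0.7, 7.3]
width: 0.025
grasp_force: 40.7
clock: 13.9
tool_pos: [0.4543, -0.2182, 0.1728]
eef_rot: [2.295, 2.14, 0.004]
ft_force: [0.4, -0.3, -1.1]
width: 0.0251
grasp_force: 39.9
left t=13.9 tcp [ 0.4543 -0.2182  0.1728] closeyaw -4.0 q7 0.55 
 shift now [11.63  0.59  5.47] turn [0.04 0.01 0.01] shift after turn [11.62  0.59  5.47]
right t=13.9 tcp [ 0.4543 -0.2182  0.1728] closeyaw -4.0 q7 0.55 
 shift now [7.93 0.58 5.47] turn [0.04 0.01 0.01] shift after turn [7.93 0.6  5.47]
```

```bash
python3 -m handwheel '[{"dp":[0.99,0.07,0],"turn":[0,0,0],"grip":1},{"dp":[0.99,0.07,0],"turn":[0,0,0],"grip":1},{"dp":[0.99,0.07,0],"turn":[0,0,0],"grip":1},{"dp":[0.99,0.07,0],"turn":[0,0,0],"grip":1},{"dp":[0.99,0.07,0],"turn":[0,0,0],"grip":1},{"dp":[0.99,0.07,0],"turn":[0,0,0],"grip":1},{"dp":[0.99,0.07,0],"turn":[0,0,0],"grip":1},{"dp":[0.99,0.07,0],"turn":[0,0,0],"grip":1},{"dp":[0,0,0],"turn":[0,0,0],"grip":1},{"dp":[0,0,0],"turn":[0,0,0],"grip":1}]'
python3 -c "
from h import *
plan(.4834,-.0216,.037,-4.1,'right')"
```

```text
clock: 14.9
tool_pos: [0.4807, -0.0209, 0.1693]
eef_rot: [-2.297, -2.143, 0.001]
ft_force: [0.1, 0.3, -0.5]
width: 0.0252
grasp_force: 39.8
right t=14.9 tcp [ 0.4807 -0.0209  0.1693] closeyaw -4.0 q7 0.09 
 shift now [-0.02  0.11  5.29] turn [-0.    0.    0.02] shift after turn [-0.02  0.11  5.29]
```

```bash
python3 -m handwheel '[{"dp":[-0.02,0.11,0.5],"turn":[0,0,0],"grip":1},{"dp":[0,0,1],"turn":[0,0,0],"grip":1},{"dp":[0,0,1],"turn":[0,0,0],"grip":1},{"dp":[0,0,0.8],"turn":[0,0,0],"grip":1},{"dp":[0,0,0.5],"turn":[0,0,0],"grip":1},{"dp":[0,0,0.5],"turn":[0,0,0],"grip":1},{"dp":[0,0,0.5],"turn":[0,0,0],"grip":1},{"dp":[0,0,0.49],"turn":[0,0,0],"grip":1},{"dp":[0,0,0],"turn":[0,0,0],"grip":1},{"dp":[0,0,0],"turn":[0,0,0],"grip":1}]'
python3 -m handwheel '[{"dp":[0,0,0],"turn":[0,0,0],"grip":0},{"dp":[0,0,0],"turn":[0,0,0],"grip":0},{"dp":[0,0,0],"turn":[0,0,0],"grip":0},{"dp":[0,0,0],"turn":[0,0,0],"grip":0},{"dp":[0,0,-0.4],"turn":[0,0,0],"grip":0},{"dp":[0,0,-1],"turn":[0,0,0],"grip":0},{"dp":[0,0,-1],"turn":[0,0,0],"grip":0},{"dp":[0,0,-1],"turn":[0,0,0],"grip":0},{"dp":[0,0,-1],"turn":[0,0,0],"grip":0},{"dp":[0,0,-1],"turn":[0,0,0],"grip":0}]'
python3 -m handwheel '[{"dp":[0,0,-1],"turn":[0,0,0],"grip":0},{"dp":[0,0,-0.6],"turn":[0,0,0],"grip":0},{"dp":[0,0,0],"turn":[0,0,0],"grip":0}]'
python3 - <<'E'
from h import *
cell("wrist",.4834,-.0216,.064,.08,.022)
plan(.5655,-.3273,.211,-4.1,'B')
E
```

```text
clock: 15.9
tool_pos: [0.4837, -0.0218, 0.037]
eef_rot: [2.298, 2.142, -0.0]
ft_force: [-0.4, -0.1, -0.4]
width: 0.0254
grasp_force: 40.1
clock: 16.9
tool_pos: [0.4835, -0.0219, 0.1738]
eef_rot: [2.298, 2.142, 0.0]
ft_force: [0.9, 1.4, -0.1]
width: 0.0854
grasp_force: 0.0
clock: 17.2
tool_pos: [0.4845, -0.0218, 0.2145]
eef_rot: [2.297, 2.141, 0.005]
ft_force: [0.4, -0.4, 0.2]
width: 0.0854
grasp_force: 0.0
cell 719 ptp [0.0257 0.0261 0.0075] mid [ 0.484  -0.0219  0.0685] circ [ 0.4841 -0.0209  0.068 ]
B t=17.2 tcp [ 0.4839 -0.0217  0.2132] closeyaw -4.0 q7 0.06 
 shift now [-11.97   4.11   0.08] turn [ 0.02 -0.01  0.02] shift after turn [-11.96   4.13   0.09]
```

```bash
python3 -m handwheel '[{"dp":[-1,0.34,0],"turn":[0,0,0],"grip":0},{"dp":[-1,0.34,0],"turn":[0,0,0],"grip":0},{"dp":[-1,0.34,0],"turn":[0,0,0],"grip":0},{"dp":[-1,0.34,0],"turn":[0,0,0],"grip":0},{"dp":[-1,0.34,0],"turn":[0,0,0],"grip":0},{"dp":[-1,0.34,0],"turn":[0,0,0],"grip":0},{"dp":[-1,0.34,0],"turn":[0,0,0],"grip":0},{"dp":[-1,0.34,0],"turn":[0,0,0],"grip":0},{"dp":[-1,0.34,0],"turn":[0,0,0],"grip":0},{"dp":[-1,0.34,0],"turn":[0,0,0],"grip":0}]'
python3 -m handwheel '[{"dp":[-1,0.34,0],"turn":[0,0,0],"grip":0},{"dp":[-0.95,0.37,0],"turn":[0,0,0],"grip":0},{"dp":[0,0,0],"turn":[0,0,0],"grip":0},{"dp":[0,0,0],"turn":[0,0,0],"grip":0}]'
python3 - <<'E'
from h import *
c=cell("wrist",.5655,-.3273); plan(c[0],c[1],.031,-4.1,'B')
snap("wrist","w5.png")
E
```

```text
clock: 18.25
tool_pos: [0.5507, -0.2779, 0.2111]
eef_rot: [-2.297, -2.142, 0.001]
ft_force: [-0.1, -0.1, -0.1]
width: 0.0855
grasp_force: 0.0
clock: 18.65
tool_pos: [0.5647, -0.3271, 0.2111]
eef_rot: [-2.298, -2.141, 0.002]
ft_force: [0.5, 1.9, -0.9]
width: 0.0856
grasp_force: 0.0
cell 660 ptp [0.0249 0.0257 0.0057] mid [ 0.567  -0.3298  0.0669] circ [ 0.5669 -0.3286  0.068 ]
B t=18.7 tcp [ 0.565  -0.3264  0.2113] closeyaw -4.0 q7 0.69 
 shift now [-0.13  0.1   7.21] turn [-0.01 -0.    0.02] shift after turn [-0.13  0.09  7.21]
```

View pics/w5.png

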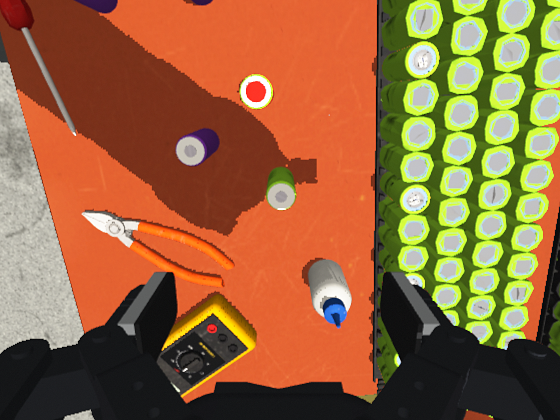

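Wrist view: B is at (281,195), green with a white ring. The bottle (330,290), the purple cell (195,150) and failed_one (256,91) are clear of the fingers.

```bash
python3 -m handwheel '[{"dp":[-0.12,0.1,1],"turn":[0,0,0],"grip":0},{"dp":[0,0,1],"turn":[0,0,0],"grip":0},{"dp":[0,0,1],"turn":[0,0,0],"grip":0},{"dp":[0,0,1],"turn":[0,0,0],"grip":0},{"dp":[0,0,1],"turn":[0,0,0],"grip":0},{"dp":[0,0,1],"turn":[0,0,0],"grip":0},{"dp":[0,0,0.7],"turn":[0,0,0],"grip":0},{"dp":[0,0,0.5],"turn":[0,0,0],"grip":0},{"dp":[0,0,0],"turn":[0,0,0],"grip":0}]'
python3 -m handwheel '[{"dp":[0,0,0],"turn":[0,0,0],"grip":1},{"dp":[0,0,0],"turn":[0,0,0],"grip":1},{"dp":[0,0,0],"turn":[0,0,0],"grip":1},{"dp":[0,0,0],"turn":[0,0,0],"grip":1},{"dp":[0,0,0],"turn":[0,0,0],"grip":1},{"dp":[0,0,0],"turn":[0,0,0],"grip":1},{"dp":[0,0,0],"turn":[0,0,0],"grip":1},{"dp":[0,0,0],"turn":[0,0,0],"grip":1}]' 40
python3 -m handwheel '[{"dp":[0,0,-0.5],"turn":[0,0,0],"grip":1},{"dp":[0,0,-1],"turn":[0,0,0],"grip":1},{"dp":[0,0,-1],"turn":[0,0,0],"grip":1},{"dp":[0,0,-1],"turn":[0,0,0],"grip":1},{"dp":[0,0,-1],"turn":[0,0,0],"grip":1},{"dp":[0,0,-1],"turn":[0,0,0],"grip":1},{"dp":[0,0,0],"turn":[0,0,0],"grip":1},{"dp":[0,0,0],"turn":[0,0,0],"grip":1}]'
python3 -c "
from h import *
plan(.4899,.0706,.17,-4.1,'left')"
```

```text
clock: 19.65
tool_pos: [0.5672, -0.3294, 0.0309]
eef_rot: [-2.296, -2.142, 0.001]
ft_force: [-0.4, 1.0, -0.4]
width: 0.0855
grasp_force: 0.0
clock: 20.45
tool_pos: [0.5679, -0.3302, 0.0327]
eef_rot: [2.297, 2.142, 0.001]
ft_force: [-0.8, 2.1, 6.3]
width: 0.0255
grasp_force: 40.7
clock: 21.25
tool_pos: [0.5677, -0.33, 0.1703]
eef_rot: [2.297, 2.142, 0.001]
ft_force: [0.3, -0.1, -1.4]
width: 0.0252
grasp_force: 40.0
left t=21.2 tcp [ 0.5677 -0.33    0.1703] closeyaw -4.0 q7 0.71 
 shift now [ 1.577e+01 -4.220e+00  1.000e-02] turn [0.01 0.   0.02] shift after turn [ 1.576e+01 -4.250e+00  1.000e-02]
```

```bash
python3 -m handwheel '[{"dp":[0.98,-0.26,0],"turn":[0,0,0],"grip":1},{"dp":[0.98,-0.26,0],"turn":[0,0,0],"grip":1},{"dp":[0.98,-0.26,0],"turn":[0,0,0],"grip":1},{"dp":[0.98,-0.26,0],"turn":[0,0,0],"grip":1},{"dp":[0.98,-0.26,0],"turn":[0,0,0],"grip":1},{"dp":[0.98,-0.26,0],"turn":[0,0,0],"grip":1},{"dp":[0.98,-0.26,0],"turn":[0,0,0],"grip":1},{"dp":[0.98,-0.26,0],"turn":[0,0,0],"grip":1},{"dp":[0.98,-0.26,0],"turn":[0,0,0],"grip":1},{"dp":[0.98,-0.26,0],"turn":[0,0,0],"grip":1}]'
python3 -m handwheel '[{"dp":[0.98,-0.26,0],"turn":[0,0,0],"grip":1},{"dp":[0.98,-0.26,0],"turn":[0,0,0],"grip":1},{"dp":[0.98,-0.26,0],"turn":[0,0,0],"grip":1},{"dp":[0.98,-0.26,0],"turn":[0,0,0],"grip":1},{"dp":[0.98,-0.26,0],"turn":[0,0,0],"grip":1},{"dp":[0.98,-0.26,0],"turn":[0,0,0],"grip":1},{"dp":[0,0,0],"turn":[0,0,0],"grip":1},{"dp":[0,0,0],"turn":[0,0,0],"grip":1},{"dp":[0,0,0],"turn":[0,0,0],"grip":1}]'
python3 -c "
from h import *
plan(.4899,.0706,.037,-4.1,'left')"
```

```text
clock: 22.25
tool_pos: [0.519, -0.08, 0.1689]
eef_rot: [-2.297, -2.142, 0.002]
ft_force: [0.2, -0.8, -1.1]
width: 0.0251
grasp_force: 40.0
clock: 23.15
tool_pos: [0.4911, 0.0674, 0.1693]
eef_rot: [2.299, 2.141, -0.001]
ft_force: [-0.3, 0.3, -0.6]
width: 0.0257
grasp_force: 40.0
left t=23.1 tcp [0.4911 0.0674 0.1693] closeyaw -4.1 q7 -0.06 
 shift now [ 0.13 -0.05  5.29] turn [-0.    0.01  0.01] shift after turn [ 0.12 -0.06  5.29]
```

```bash
python3 -m handwheel '[{"dp":[0.13,-0.06,0.5],"turn":[0,0,0],"grip":1},{"dp":[0,0,1],"turn":[0,0,0],"grip":1},{"dp":[0,0,1],"turn":[0,0,0],"grip":1},{"dp":[0,0,0.8],"turn":[0,0,0],"grip":1},{"dp":[0,0,0.5],"turn":[0,0,0],"grip":1},{"dp":[0,0,0.5],"turn":[0,0,0],"grip":1},{"dp":[0,0,0.5],"turn":[0,0,0],"grip":1},{"dp":[0,0,0.49],"turn":[0,0,0],"grip":1},{"dp":[0,0,0],"turn":[0,0,0],"grip":1},{"dp":[0,0,0],"turn":[0,0,0],"grip":1}]'
python3 -m handwheel '[{"dp":[0,0,0],"turn":[0,0,0],"grip":0},{"dp":[0,0,0],"turn":[0,0,0],"grip":0},{"dp":[0,0,0],"turn":[0,0,0],"grip":0},{"dp":[0,0,0],"turn":[0,0,0],"grip":0},{"dp":[0,0,-0.4],"turn":[0,0,0],"grip":0},{"dp":[0,0,-1],"turn":[0,0,0],"grip":0},{"dp":[0,0,-1],"turn":[0,0,0],"grip":0},{"dp":[0,0,-1],"turn":[0,0,0],"grip":0},{"dp":[0,0,-1],"turn":[0,0,0],"grip":0},{"dp":[0,0,-1],"turn":[0,0,0],"grip":0}]'
python3 -m handwheel '[{"dp":[0,0,-1],"turn":[0,0,0],"grip":0},{"dp":[0,0,-0.6],"turn":[0,0,0],"grip":0},{"dp":[0,0,0],"turn":[0,0,0],"grip":0},{"dp":[0,0,0],"turn":[0,0,0],"grip":0}]'
python3 - <<'E'
from h import *
im,P,K,M,t=snap("wrist","w6.png")
for n,x,y in(("L",.4899,.0706),("M",.4888,.0249)):
    m=(P[...,2]>.066)&(P[...,2]<.08)&(np.hypot(P[...,0]-x,P[...,1]-y)<.022); w=P[m]; print(n,m.sum(),((w.max(0)+w.min(0))/2).round(4),np.ptp(w,0).round(4))
    (c,r)=cv2.minEnclosingCircle(np.argwhere(m)[:,::-1].astype(np.float32)); print(onplane(K,M,t,c,.071).round(4))
z=np.load("/tmp/top.npz");Q=z["P"]; 
m=(Q[...,2]>.012)&(np.hypot(Q[...,0]-.5745,Q[...,1]-.3442)<.03); r=cv2.minAreaRect(Q[m][:,:2].astype(np.float32)); print(m.sum(),r)
plan(.574,.344,.21,-4.1,"link")
E
```

```text
clock: 24.15
tool_pos: [0.49, 0.0715, 0.0373]
eef_rot: [2.298, 2.142, -0.0]
ft_force: [-0.4, 0.0, -1.0]
width: 0.0256
grasp_force: 40.5
clock: 25.15
tool_pos: [0.4898, 0.0714, 0.1741]
eef_rot: [2.298, 2.142, 0.0]
ft_force: [0.5, -0.6, 0.2]
width: 0.0852
grasp_force: 0.0
clock: 25.55
tool_pos: [0.4898, 0.0716, 0.2125]
eef_rot: [-2.298, -2.143, -0.001]
ft_force: [0.2, -0.4, -0.6]
width: 0.0855
grasp_force: 0.0
L 711 [0.4905 0.0719 0.0691] [0.0255 0.0256 0.0062]
[0.4905 0.0729 0.071 ]
M 678 [0.4887 0.0249 0.0696] [0.0257 0.0256 0.0071]
[0.4889 0.026  0.071 ]
58 ((0.574712336063385, 0.3444553017616272), (0.015516200102865696, 0.025838373228907585), 38.448760986328125)
link t=25.6 tcp [0.4896 0.0716 0.212 ] closeyaw -4.0 q7 -0.11 
 shift now [11.11  2.61  0.08] turn [-0.    0.    0.02] shift after turn [11.11  2.59  0.08]
```

View pics/w6.png

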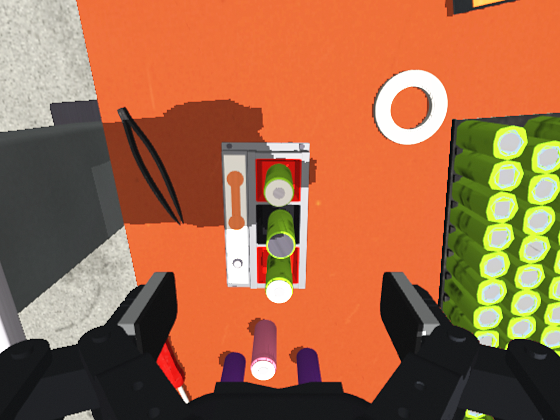

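Wrist view: all three cells stand upright in the wells at (279,190), (281,245) and (280,290), in the right order: plus, base, plus. On to the link.

```bash
python3 -m handwheel '[{"dp":[1,0.23,0],"turn":[0,0,0],"grip":0},{"dp":[1,0.23,0],"turn":[0,0,0],"grip":0},{"dp":[1,0.23,0],"turn":[0,0,0],"grip":0},{"dp":[1,0.23,0],"turn":[0,0,0],"grip":0},{"dp":[1,0.23,0],"turn":[0,0,0],"grip":0},{"dp":[1,0.23,0],"turn":[0,0,0],"grip":0},{"dp":[1,0.23,0],"turn":[0,0,0],"grip":0},{"dp":[1,0.23,0],"turn":[0,0,0],"grip":0},{"dp":[1,0.23,0],"turn":[0,0,0],"grip":0},{"dp":[1,0.23,0],"turn":[0,0,0],"grip":0}]'
python3 -m handwheel '[{"dp":[1,0.23,0],"turn":[0,0,0],"grip":0},{"dp":[0.1,0.1,0],"turn":[0,0,0],"grip":0},{"dp":[0,0,0],"turn":[0,0,-1],"grip":0},{"dp":[0,0,0],"turn":[0,0,-1],"grip":0},{"dp":[0,0,0],"turn":[0,0,-1],"grip":0},{"dp":[0,0,0],"turn":[0,0,-1],"grip":0},{"dp":[0,0,0],"turn":[0,0,-1],"grip":0},{"dp":[0,0,0],"turn":[0,0,-1],"grip":0},{"dp":[0,0,0],"turn":[0,0,-1],"grip":0},{"dp":[0,0,0],"turn":[0,0,0],"grip":0}]'
python3 - <<'E'
from h import *
im,P,K,M,t=snap("wrist","w7.png")
m=(P[...,2]>.010)&(P[...,2]<.03)&(np.hypot(P[...,0]-.5745,P[...,1]-.3442)<.03)
print(m.sum(),P[m][:,2].max(),cv2.minAreaRect(P[m][:,:2].astype(np.float32)))
g=(P[...,2]>.019)&m; print("gripTop",g.sum(),cv2.minAreaRect(P[g][:,:2].astype(np.float32)))
I=im.astype(int); b=(P[...,2]>.0015)&(P[...,2]<.03)&(np.hypot(P[...,0]-.5745,P[...,1]-.3442)<.05)
print("bar",b.sum(),cv2.minAreaRect(P[b][:,:2].astype(np.float32)))
plan(.5745,.3442,.02,38,"link")
E
```

```text
clock: 26.6
tool_pos: [0.5646, 0.3177, 0.2111]
eef_rot: [-2.298, -2.142, 0.003]
ft_force: [-0.1, -1.3, 0.6]
width: 0.0854
grasp_force: 0.0
clock: 27.6
tool_pos: [0.5748, 0.3429, 0.2115]
eef_rot: [-1.375, -2.824, 0.002]
ft_force: [-0.0, -1.2, -0.0]
width: 0.0851
grasp_force: 0.0
402 0.022405614189721312 ((0.5764136910438538, 0.34490489959716797), (0.01433948241174221, 0.026517042890191078), 33.48102569580078)
gripTop 351 ((0.5761234760284424, 0.3450300693511963), (0.013675309717655182, 0.025751691311597824), 37.171043395996094)
bar 1106 ((0.5707526206970215, 0.3424820601940155), (0.08393237739801407, 0.08485831320285797), 36.750057220458984)
link t=27.6 tcp [0.5748 0.343  0.2116] closeyaw 37.8 q7 0.23 
 shift now [0.05 0.03 7.66] turn [-0.01  0.   -0.03] shift after turn [0.05 0.02 7.66]
```

View pics/w7.png

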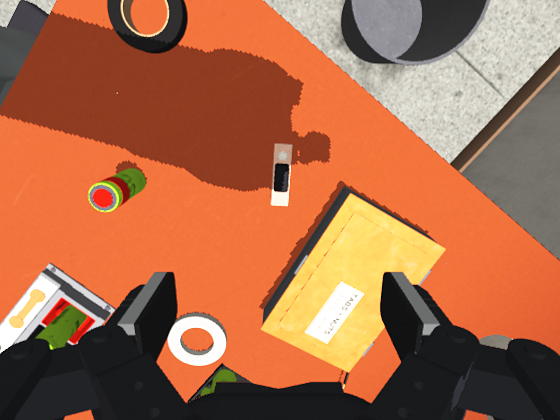

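Wrist view: the link's grip is at (281,178), with the bar leaning about 3° from (284,145) to (281,206). The yellow box corner at (345,188) is close to the right finger, so I'll narrow the opening first.

```bash
python3 - <<'E'
from h import *
z=np.load("/tmp/wrist.npz"); im,P,K,M,t=[z[k] for k in("im","P","K","M","t")]
I=im.astype(int)[138:215,262:302]; 
m=(I[...,2]>100)|(I.max(-1)<60); k,l,s,c=cv2.connectedComponentsWithStats(m.astype(np.uint8)); i=1+s[1:,4].argmax()
uv=np.argwhere(l==i)[:,::-1]+[262,138]; W=np.array([onplane(K,M,t,p,.003)[:2] for p in uv],np.float32)
(cx,cy),wh,a=cv2.minAreaRect(W); print(s[i],(cx,cy),wh,a)
e=np.linalg.eigh(np.cov(W.T)); print("short axis deg",np.degrees(np.arctan2(e[1][1,0],e[1][0,0])))
b=P[188,345]; print("box corner",b, "box top",np.nanmax(P[190:230,345:370,2]))
plan(.5758,.3450,.03,37,"link")
E
python3 -m handwheel '[{"dp":[0,0,0],"turn":[0,0,0],"grip":0.45},{"dp":[0,0,0],"turn":[0,0,0],"grip":0.45},{"dp":[0,0,0],"turn":[0,0,0],"grip":0.45}]'
```

```text
[   8    6   22   63 1001] (0.5761411190032959, 0.34502407908439636) (0.0186510868370533, 0.06400181353092194) 34.02341842651367
short axis deg -146.01886959466762
box corner [0.63397519 0.37577041 0.00921913] box top 0.039560759217872
link t=27.6 tcp [0.5748 0.343  0.2116] closeyaw 37.8 q7 0.23 
 shift now [0.04 0.09 7.26] turn [-0.01  0.    0.14] shift after turn [0.04 0.08 7.26]
clock: 27.95
tool_pos: [0.5748, 0.3438, 0.2121]
eef_rot: [1.379, 2.823, -0.001]
ft_force: [0.2, -0.8, -0.1]
width: 0.0473
grasp_force: 0.0
```

```bash
python3 -m handwheel '[{"dp":[0,0,0],"turn":[0,0,0.63],"grip":0.45},{"dp":[0.01,0.07,1],"turn":[0,0,0],"grip":0.45},{"dp":[0,0,1],"turn":[0,0,0],"grip":0.45},{"dp":[0,0,1],"turn":[0,0,0],"grip":0.45},{"dp":[0,0,1],"turn":[0,0,0],"grip":0.45},{"dp":[0,0,1],"turn":[0,0,0],"grip":0.45},{"dp":[0,0,1],"turn":[0,0,0],"grip":0.45},{"dp":[0,0,1],"turn":[0,0,0],"grip":0.45},{"dp":[0,0,0.3],"turn":[0,0,0],"grip":0.45},{"dp":[0,0,0],"turn":[0,0,0],"grip":0.45}]'
python3 -c "
from h import *
plan(.5761,.3450,.007,34,'link')"
```

```text
clock: 28.95
tool_pos: [0.5758, 0.3447, 0.0291]
eef_rot: [-1.47, -2.776, 0.003]
ft_force: [-0.0, 0.1, 0.6]
width: 0.0472
grasp_force: 0.0
link t=28.9 tcp [0.5758 0.3447 0.0291] closeyaw 34.2 q7 0.22 
 shift now [0.   0.02 0.88] turn [-0.02  0.    0.03] shift after turn [0.   0.02 0.88]
```

```bash
python3 -m handwheel '[{"dp":[0,0,0.4],"turn":[0,0,0],"grip":0.45},{"dp":[0,0,0.3],"turn":[0,0,0],"grip":0.45},{"dp":[0,0,0.15],"turn":[0,0,0],"grip":0.45},{"dp":[0,0,0],"turn":[0,0,0],"grip":0.45},{"dp":[0,0,0],"turn":[0,0,0],"grip":1},{"dp":[0,0,0],"turn":[0,0,0],"grip":1},{"dp":[0,0,0],"turn":[0,0,0],"grip":1},{"dp":[0,0,0],"turn":[0,0,0],"grip":1},{"dp":[0,0,0],"turn":[0,0,0],"grip":1},{"dp":[0,0,0],"turn":[0,0,0],"grip":1}]' 40
python3 -m handwheel '[{"dp":[0,0,-0.3],"turn":[0,0,0],"grip":1},{"dp":[0,0,-0.7],"turn":[0,0,0],"grip":1},{"dp":[0,0,-1],"turn":[0,0,0],"grip":1},{"dp":[0,0,-1],"turn":[0,0,0],"grip":1},{"dp":[0,0,-1],"turn":[0,0,0],"grip":1},{"dp":[0,0,-1],"turn":[0,0,0],"grip":1},{"dp":[0,0,-0.6],"turn":[0,0,0],"grip":1},{"dp":[0,0,0],"turn":[0,0,0],"grip":1}]'
python3 - <<'E'
from h import *
plan(.4896,.0489,.145,-4.1,"place")
E
```

```text
clock: 29.95
tool_pos: [0.5765, 0.3452, 0.009]
eef_rot: [1.469, 2.776, 0.001]
ft_force: [-0.6, -0.3, 5.3]
width: 0.013
grasp_force: 39.7
clock: 30.75
tool_pos: [0.5771, 0.3455, 0.1515]
eef_rot: [1.469, 2.775, 0.005]
ft_force: [0.1, 0.7, 0.0]
width: 0.0129
grasp_force: 39.1
place t=30.8 tcp [0.5771 0.3455 0.1515] closeyaw 34.2 q7 0.19 
 shift now [-7.84 -9.57  0.22] turn [ 0.03 -0.01  6.39] shift after turn [-12.08  -2.64   0.26]
```

```bash
python3 -m handwheel '[{"dp":[0,0,0],"turn":[0,0,1],"grip":1},{"dp":[0,0,0],"turn":[0,0,1],"grip":1},{"dp":[0,0,0],"turn":[0,0,1],"grip":1},{"dp":[0,0,0],"turn":[0,0,1],"grip":1},{"dp":[0,0,0],"turn":[0,0,1],"grip":1},{"dp":[0,0,0],"turn":[0,0,1],"grip":1},{"dp":[0,0,0],"turn":[0,0,0.3],"grip":1},{"dp":[-1,-0.22,0],"turn":[0,0,0],"grip":1},{"dp":[-1,-0.22,0],"turn":[0,0,0],"grip":1},{"dp":[-1,-0.22,0],"turn":[0,0,0],"grip":1}]'
python3 -m handwheel '[{"dp":[-1,-0.22,0],"turn":[0,0,0],"grip":1},{"dp":[-1,-0.22,0],"turn":[0,0,0],"grip":1},{"dp":[-1,-0.22,0],"turn":[0,0,0],"grip":1},{"dp":[-1,-0.22,0],"turn":[0,0,0],"grip":1},{"dp":[-1,-0.22,0],"turn":[0,0,0],"grip":1},{"dp":[-1,-0.22,0],"turn":[0,0,0],"grip":1},{"dp":[-1,-0.22,0],"turn":[0,0,0],"grip":1},{"dp":[-1,-0.22,0],"turn":[0,0,0],"grip":1},{"dp":[0,0,0],"turn":[0,0,0],"grip":1},{"dp":[0,0,0],"turn":[0,0,0],"grip":1}]'
python3 - <<'E'
from h import *
plan(.4892,.0482,.082,-3.6,"place")
im,P,K,M,t=snap("wrist","w8.png")
E
```

```text
clock: 31.75
tool_pos: [0.5544, 0.2702, 0.148]
eef_rot: [2.287, 2.154, -0.002]
ft_force: [0.5, 0.7, -1.1]
width: 0.0129
grasp_force: 39.1
clock: 32.75
tool_pos: [0.4986, 0.0742, 0.1485]
eef_rot: [-2.289, -2.152, 0.0]
ft_force: [0.5, -0.0, -0.7]
width: 0.013
grasp_force: 39.1
place t=32.8 tcp [0.4986 0.0742 0.1485] closeyaw -3.5 q7 -0.03 
 shift now [-1.06 -0.31  2.66] turn [-0.   -0.    0.01] shift after turn [-1.06 -0.31  2.66]
```

View pics/w8.png

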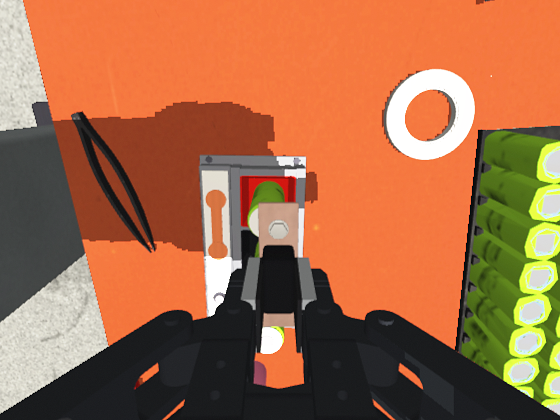

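Wrist view: the link is held level and parallel to the row (bolt head at (279,229)), with the left cell still ahead at (265,200). I shift over the row and lower.

```bash
python3 -m handwheel '[{"dp":[-0.53,-0.16,0],"turn":[0,0,0],"grip":1},{"dp":[-0.53,-0.15,0],"turn":[0,0,0],"grip":1},{"dp":[0,0,0.7],"turn":[0,0,0],"grip":1},{"dp":[0,0,0.7],"turn":[0,0,0],"grip":1},{"dp":[0,0,0.6],"turn":[0,0,0],"grip":1},{"dp":[0,0,0.3],"turn":[0,0,0],"grip":1},{"dp":[0,0,0.1],"turn":[0,0,0],"grip":1},{"dp":[0,0,0],"turn":[0,0,0],"grip":1},{"dp":[0,0,0],"turn":[0,0,0],"grip":1}]'
python3 - <<'E'
from h import *
plan(.4892,.0482,.0805,-3.6,"place")
E
```

```text
clock: 33.7
tool_pos: [0.4896, 0.0483, 0.0891]
eef_rot: [2.289, 2.151, 0.001]
ft_force: [0.7, 0.1, -0.9]
width: 0.0129
grasp_force: 39.1
place t=33.7 tcp [0.4896 0.0483 0.0891] closeyaw -3.6 q7 0.09 
 shift now [-0.01 -0.02  0.35] turn [ 0.01 -0.    0.  ] shift after turn [-0.01 -0.02  0.35]
```

```bash
python3 -m handwheel '[{"dp":[0,0,0.1],"turn":[0,0,0],"grip":1},{"dp":[0,0,0.1],"turn":[0,0,0],"grip":1},{"dp":[0,0,0.1],"turn":[0,0,0],"grip":1},{"dp":[0,0,0],"turn":[0,0,0],"grip":1},{"dp":[0,0,0],"turn":[0,0,0],"grip":1}]'
python3 -m handwheel '[{"dp":[0,0,0.03],"turn":[0,0,0],"grip":1},{"dp":[0,0,0],"turn":[0,0,0],"grip":1}]'
```

```text
clock: 34.2
tool_pos: [0.4892, 0.0483, 0.081]
eef_rot: [2.29, 2.151, -0.0]
ft_force: [0.3, -0.2, 0.6]
width: 0.0126
grasp_force: 39.1
clock: 34.4
tool_pos: [0.4894, 0.0484, 0.0804]
eef_rot: [2.29, 2.151, 0.0]
ft_force: [0.7, -0.7, 1.1]
width: 0.0126
grasp_force: 39.2
```

```bash
python3 -m handwheel '[{"dp":[0,0,0.02],"turn":[0,0,0],"grip":1},{"dp":[0,0,0],"turn":[0,0,0],"grip":0.6},{"dp":[0,0,0],"turn":[0,0,0],"grip":0.4},{"dp":[0,0,0],"turn":[0,0,0],"grip":0.4},{"dp":[0,0,0],"turn":[0,0,0],"grip":0.4},{"dp":[0,0,-0.3],"turn":[0,0,0],"grip":0.4},{"dp":[0,0,-0.7],"turn":[0,0,0],"grip":0.3},{"dp":[0,0,-1],"turn":[0,0,0],"grip":0.2},{"dp":[0,0,-1],"turn":[0,0,0],"grip":0},{"dp":[0,0,-1],"turn":[0,0,0],"grip":0}]'
python3 -m handwheel '[{"dp":[0.5,0,-0.8],"turn":[0,0,0],"grip":0},{"dp":[0.5,0,-0.5],"turn":[0,0,0],"grip":0},{"dp":[0,0,0],"turn":[0,0,0],"grip":0},{"dp":[0,0,0],"turn":[0,0,0],"grip":0}]'
python3 - <<'E'
from h import *
im,P,K,M,t=snap("wrist")
for lo,hi,n in((.071,.0805,"bar"),(.086,.1,"grip")):
    m=(P[...,2]>lo)&(P[...,2]<hi)&(np.hypot(P[...,0]-.489,P[...,1]-.048)<.045); print(n,m.sum(),P[m][:,2].mean(),cv2.minAreaRect(P[m][:,:2].astype(np.float32)))
cv2.imwrite("pics/w9.png",cv2.resize(im[80:330,180:400],None,fx=2.2,fy=2.2)[:,:,::-1])
E
```

```text
clock: 35.4
tool_pos: [0.4891, 0.0482, 0.1813]
eef_rot: [2.29, 2.15, -0.0]
ft_force: [-0.5, -0.2, -0.5]
width: 0.0853
grasp_force: 0.0
clock: 35.8
tool_pos: [0.4907, 0.0732, 0.2123]
eef_rot: [2.289, 2.151, 0.0]
ft_force: [-0.1, 0.1, -0.2]
width: 0.0853
grasp_force: 0.0
bar 1026 0.07408410396653327 ((0.49047547578811646, 0.04766025394201279), (0.06894391775131226, 0.025291195139288902), 85.86064147949219)
grip 552 0.09161376933297476 ((0.4893713593482971, 0.04873958230018616), (0.02534150704741478, 0.013777658343315125), 86.73120880126953)
```

View pics/w9.png

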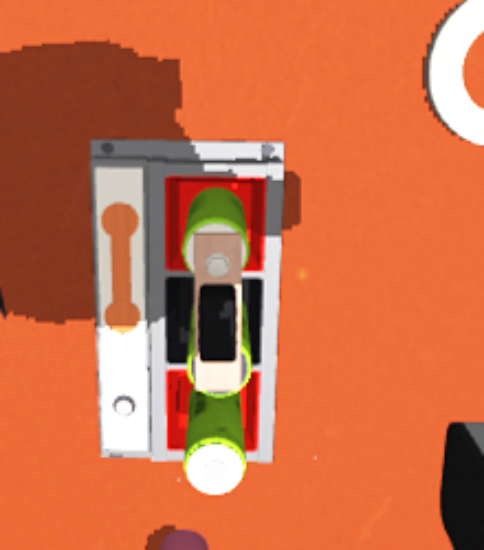

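The link lies flat on the left and middle cells: grip centre at (.4894,.0487), bar top at z ≈ 0.074, in line with the row. In the crop it runs from (217,235) to (217,392), and nothing touches it. I hand in the job.

```bash
python3 -c "
from plant import bot
print(bot.job_done())"
```

```text
the job is handed in; nothing more can be done
None
```

I put the three good cells in their matching wells and laid the copper link flat across the two marked cells; I left the failed cells and look-alikes alone and handed the job in at about 36 s (the verdict isn't shown to me).

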